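# Clamp the whetstone in its holder with the ratchet knob

### The job

Set the loose whetstone gently, flat and lengthwise, on the two rails of its holder between the stop and the jaw, then turn the orange ratchet knob clockwise until the jaw has pushed the stone against the stop and the knob slips with one or two clicks (three at the very most). Leave the stone clamped, let go of everything, and do not disturb the mug, the jar or the spatula.

Things in the scene. Friction and masses are not known exactly. Their poses are not given: they have to be found in the camera images.
- holder: Fixed whetstone holder. Origin on the counter under the middle of the stone's place; y runs along its two steel rails (tops 30 mm high, 38 mm wide in all), z up. At the -y end the grey drive block (56 x 52 mm, 55 mm high) with knob and jaw, at +y an aluminium stop (51 mm high). A stone laid with its middle over the origin, parallel to the rails, clears jaw and stop.
- stone_center (a point): Centre of the loose whetstone, white above and red-brown below, 50 (x) x 150 (y, its length) x 25 (z) mm, 0.28 to 0.56 kg. Starts flat on the counter, robot side of the holder; on the rails its centre is 42.5 mm high. Grip it across the 50 mm; it overhangs the rails by 6 mm each side. Brittle: all its contacts with the holder together must stay under 120 N (clamping makes 50).
- stone: The same whetstone; origin at the centre of its underside. Put it down within 10 mm of the rails' middle line and parallel to them; the jaw then pushes it along to the stop.
- jaw_face (a point): Middle of the jaw's rubber face (52 mm wide, 20 mm high), 41 mm high, facing the holder's +y. Starts 85 to 91 mm in -y from the holder's origin. Knob clockwise (from above) moves it in +y, 14 mm per rad. This takes 0.25 N m on the knob, more as the face, sprung by 4 mm, meets the stopped stone; it stays where it is left.
- jaw: The jaw itself, see jaw_face. It must be left pressing on the stone. The stop opposite it is set anew each time and not reported: its face is somewhere from 84 to 108 mm in +y from the holder's origin, so where the jaw comes tight is unknown and must be felt; it stands firm.
- knob_grip (a point): On the knob's upright axis, 90 mm high, where to pinch its orange grip bar: 44 mm long (x), 14 mm thick (y), 70 to 104 mm high, above a 44 mm disc. White mark at the +x end. Turn clockwise seen from above, at most 1.5 rad a grasp, up to 4 grasps; it does not rise or sink. It drives the ring below through a ratchet that slips at 0.43 N m, once the stone is tight on the stop.
- ring_mark (a point): Centre of the white ring (58 mm wide, 60 mm high) under the knob, geared to the jaw; x points to its red mark. Knob and ring x start in line; later their angle is the slip, one click per 0.42 rad. Turning feels even (0.25 N m; about 0 when you pause) until tight; then it resists, and in each click the torque felt at a pause swings from about +0.2 to -0.1 N m. Wanted: 1 click, 3 at most.
- mug: Blue mug, 76 mm wide, 85 mm high, origin at the underside; leave alone.
- jar: Amber jar with red cap, 68 mm wide, 95 mm high, origin at the underside; leave alone.
- spatula: Spatula lying beyond the holder; leave alone.
Not all that is in view belongs to the job. There is more than one size of the stone; the job needs the smallest.

How it is judged:
On the way, in this order (a step that is already met when the one before it is completed fails the run):
1. the stone lies flat on the rails between jaw and stop, released, the knob not yet slipped (x of stone_center in the frame of holder between -0.01 and 0.01 m and z of stone_center in the frame of holder between 0.038 and 0.047 m and y of stone_center in the frame of holder between -0.02 and 0.04 m and angle between the y axis of stone_center and the y axis of holder, either way round below 0.1 rad and contact force between the fingers and stone below 0.5 N and angle between the x axis of knob_grip and the x axis of ring_mark, either way round below 0.2 rad), for 0.2 s.
2. the knob has slipped at least one click with the jaw pressing the stone (x of stone_center in the frame of holder between -0.01 and 0.01 m and z of stone_center in the frame of holder between 0.038 and 0.047 m and y of stone_center in the frame of holder between -0.02 and 0.04 m and angle between the y axis of stone_center and the y axis of holder, either way round below 0.1 rad and angle between the x axis of knob_grip and the x axis of ring_mark, either way round above 0.32 rad and contact force between jaw and stone above 4 N), for 0.2 s.
At the end, for the whole second after the job is handed in: Stone flat on the rails (within 10 mm of their middle line, parallel within 0.1 rad, centre 38 to 47 mm high and -20 to +40 mm along y from the holder's origin), at rest, pressed by the jaw with over 4 N, knob 0.32 to 1.4 rad (1 to 3 clicks) ahead of the ring, nothing held (all of step 2 and linear speed of stone below 0.01 m/s and contact force between the fingers and anything else below 0.5 N); the robot touches nothing.
It fails at once if the knob is clicked on past three clicks (1.4 rad of slip) (angle between the x axis of knob_grip and the x axis of ring_mark, either way round above 1.4 rad).
It fails at once if the stone is pushed or banged on the holder with more than 120 N (contact force between stone and holder above 120 N).
It fails at once if the mug is moved by more than 30 mm (distance of mug from where it was at the start of the episode above 0.03 m).
It fails at once if the jar is moved by more than 30 mm (distance of jar from where it was at the start of the episode above 0.03 m).
It fails at once if the spatula is moved by more than 30 mm (distance of spatula from where it was at the start of the episode above 0.03 m).
It also fails if it takes over 72 s, if anything falls off the work surface, if the arm or the gripper's body presses on something with over 40 N, if the wrist force passes 120 N, or if a joint passes its speed limit or range.

### The arm

A 7-joint arm with a two-finger parallel gripper is mounted at the origin on the work surface. World frame = base frame: x ahead of the robot, y to its left, z up, the work surface at z = 0. Lengths are in m, angles in rad, forces in N, time in s.
With the tool pointing down it reaches from about 0.4 to 0.925 m from the base axis. Payload 5.6 kg.
Tool frame: the origin (TCP) lies midway between the tips of the shut fingers; the grasp point (between the pads) lies 19 mm behind it; z points along the fingers, y is the line along which they close (so a half turn about z gives the same grasp; the last joint's range is limited). The gripper opens to 85 mm and grips with 20 to 120 N. Pads are 22 mm wide; open, the fingers measure 114 mm over their backs; the gripper's body (76 mm by 85 mm) begins 54 mm behind the grasp point. The pads swing forward as they close: fully open they stand 13 mm farther back than shut.
Start: joints at [-1.167, 0.468, -0.012, 1.603, 0.006, 1.071, -0.056], TCP at [0.281, 0.586, 0.231] pointing down, gripper open.
Joint ranges: [-2.53, 2.53], [-0.31, 2.02], [-1.57, 1.55], [0.28, 2.44], [-1.29, 4.43], [0.15, 1.84], [-2.92, 2.92]. Speed limits (rad/s): [2.57, 2.57, 3.14, 3.14, 3.14, 3.14, 3.14].

### API

Orientations are given as a unit quaternion [w, x, y, z].
In Python, from station import * gives the robot as it stands. The module is installed in compiled form; this text tells all that it offers.
- The arm moves only by the tool send_rows, never from a script. Its argument "increments" is a list that holds one entry, the list of rows, each a list of 7 numbers: the finger opening in cm, from 0 to 8.54, then the shift along the tool's x, y, z in cm, then the turn, a rotation vector about the tool's x, y, z in rad. In form: [[[grip, x, y, z, ax, ay, az], ...]]. A call has exactly 5 rows; each row shifts and turns the commanded pose from where the row before left it, along the tool's axes as they then stand; what a row does not reach is not made up. A row lasts 1/8 s, in which the tool goes at most 62.5 mm and 10.7 degrees, less where a joint would pass 70% of its speed; a pose out of reach is approached as far as the arm can. A call with a gripper value outside its range is refused whole. The fingers move at their own pace and stop on an object; "force" is the grip in N (left out, the last holds). Time passes only in rows, so rows that do not move let the fingers close, or fill a call up. It gives the time, the measured TCP pose, the force, the opening and the grip force at its end, in the units of the state.
- state(): the state, without advancing time (a new reading comes with each control period).
- read_camera(name): name is "scene" or "top" or "wrist"; returns a dict with "img" (420x560x3 uint8, red, green, blue), "mtx" (3x3 intrinsics, pixels), "R" (3x3) and "t" (3): a world point X has camera coordinates R X + t. Camera axes: x right, y down, z forward; pixel columns grow to the right and rows downward; lengths in m; the calibration is good to about 2 mm. A picture is of the moment at which its call begins. There is no depth.
- finish_job(): hands the job in; it is judged then, once.
Trained networks look in a picture, given as the dict that the camera call returned (one of the last four; its "shot" number tells which), for a name from the list of things; names that differ only in an ending like _2 or _b are one class to them, and where a whole thing is asked for, a point or a joint stands for the part that bears it (a point fixed in the world has none). Each returns a list of dicts, best first, with "p" (0 to 1); they miss things now and then, are a little off and sometimes report something else, mostly with a low value. They report only what shows in the picture. A call takes as long as a camera call. They do not tell look-alikes from the thing itself.
- boxes_of(target, picture): "position" ([column, row] as shares, 0 to 1, of the picture: columns of its width, rows of its height, amid what is visible of it).
The state is a dict: "clock": time; "joint_pos": joint angles; "dq": joint speeds; "effort": joint torques, N m; "tcp_pos": TCP position; "ee_rot": TCP orientation; "contact_force": force on the tool from outside, world axes, zero at the start; "moment": the same for the moment, N m; "opening": opening from 0.0 (shut) to 1.0 (fully open); "grasp_force": force on a finger pad.
Only numpy, scipy, OpenCV 4.12 (cv2) and the standard library are available. Lean on these libraries where they do the work, as an engineer would, in place of code of your own. Each camera call takes 0.05 s, during which the arm holds its last target. There are 200 camera calls.

## Working session

There is one attempt and no reset: what is moved stays moved. The work goes in short steps, Python scripts to look and compute and a tool call to move; the robot and the scene stay as the last step left them, time stands still between calls to the robot, and variables do not carry over. Pictures are saved under pics/ and viewed, at most 10 in all, crops included, and the job is handed in when it is done.

Besides the shell and the picture viewer there is one more tool, called after "Call:" in YAML: its name, and indented under it one key for each argument. send_rows: Moves the arm, as the interface text tells. Its arguments: {"type":"object","properties":{"increments":{"type":"array"},"force":{"type":"number"}},"required":["increments"]}

```bash
mkdir -p pics; cat > h.py <<'E'
from station import *
import numpy as np, cv2
def save(c,n): cv2.imwrite('pics/'+n+'.png',c['img'][:,:,::-1])
def ray(c,px,z):
    d=c['R'].T@np.linalg.inv(c['mtx'])@np.array([px[0],px[1],1.]); o=-c['R'].T@c['t']
    return o+d*(z-o[2])/d[2]
def proj(c,X):
    p=c['mtx']@(c['R']@np.array(X)+c['t']); return p[:2]/p[2]
E
python3 - <<'E'
from h import *
import numpy as np
ims=[]
for n in ["scene","top"]:
    c=read_camera(n); ims.append(c['img'])
    print(n,(-c['R'].T@c['t']).round(3))
    for t,z in [("stone",.0125),("holder",.03),("jaw_face",.041),("knob_grip",.104),("ring_mark",.06),("mug",.04),("jar",.05),("spatula",.005)]:
        for b in boxes_of(t,c)[:4]:
            px=np.array(b['position'])*[560,420]
            print(t,round(b['p'],2),px.round(),ray(c,px,z).round(3))
    save(c,n+'0')
s=state();print(s)
E
```

```text
scene [1.247 0.027 0.681]
stone 0.65 [321. 173.] [0.316 0.102 0.012]
stone 0.63 [193. 150.] [ 0.228 -0.265  0.012]
stone 0.56 [237. 196.] [ 0.43  -0.11   0.012]
holder 0.79 [253. 232.] [ 0.574 -0.055  0.03 ]
holder 0.34 [240. 199.] [ 0.46  -0.099  0.03 ]
jaw_face 0.41 [248. 225.] [ 0.563 -0.067  0.041]
jaw_face 0.34 [145. 190.] [ 0.458 -0.33   0.041]
knob_grip 0.56 [230. 215.] [ 0.603 -0.098  0.104]
ring_mark 0.67 [232. 219.] [ 0.567 -0.102  0.06 ]
mug 0.96 [400. 201.] [0.452 0.286 0.04 ]
mug 0.3 [244. 228.] [ 0.575 -0.075  0.04 ]
spatula 0.93 [319. 300.] [0.731 0.089 0.005]
spatula 0.68 [246. 228.] [ 0.537 -0.076  0.005]
top [ 0.438 -0.019  1.087]
stone 0.86 [310. 247.] [ 0.434 -0.109  0.012]
stone 0.86 [363. 313.] [ 0.251 -0.253  0.012]
stone 0.85 [233. 280.] [0.346 0.104 0.012]
holder 0.71 [285. 200.] [ 0.565 -0.043  0.03 ]
jaw_face 0.44 [294. 197.] [ 0.57  -0.067  0.041]
knob_grip 0.5 [309. 194.] [ 0.568 -0.101  0.104]
knob_grip 0.46 [306. 194.] [ 0.57  -0.095  0.104]
ring_mark 0.66 [311. 197.] [ 0.567 -0.111  0.06 ]
mug 0.68 [162. 237.] [0.464 0.293 0.04 ]
jar 0.73 [311. 248.] [
[... 186 characters left out ...]
y([-1.16702561,  0.46748561, -0.01159223,  1.60269833,  0.00599525,
        1.07140359, -0.05628856]), 'dq': array([-5.53911595e-04,  3.25268970e-05, -1.94994939e-03,  2.02859559e-03,
        5.09569314e-04, -2.08221977e-03, -1.67307984e-03]), 'effort': array([-3.29408222e-04, -5.32216859e+01,  2.08151084e-02, -2.51627022e+01,
        1.13915181e-02,  1.35709768e-03, -3.31460581e-05]), 'tcp_pos': array([0.28088103, 0.58618725, 0.2313004 ]), 'ee_rot': array([2.26730921e-05, 2.21565837e-01, 9.75145414e-01, 1.62528388e-05]), 'contact_force': array([-0.0579894 , -0.80466094,  0.00874357]), 'moment': array([-0.0159384 ,  0.01939938, -0.0037338 ]), 'grasp_force': 0.0, 'opening': 0.998797946290105}
```

```bash
python3 - <<'E'
import cv2
a=cv2.imread('pics/top0.png')[110:350,130:430]
cv2.imwrite('pics/topc.png',cv2.resize(a,(750,600),interpolation=cv2.INTER_CUBIC))
a=cv2.imread('pics/scene0.png')[120:320,100:440]
cv2.imwrite('pics/scc.png',cv2.resize(a,(800,470),interpolation=cv2.INTER_CUBIC))
E
```

```text
(no output)
```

View pics/topc.png

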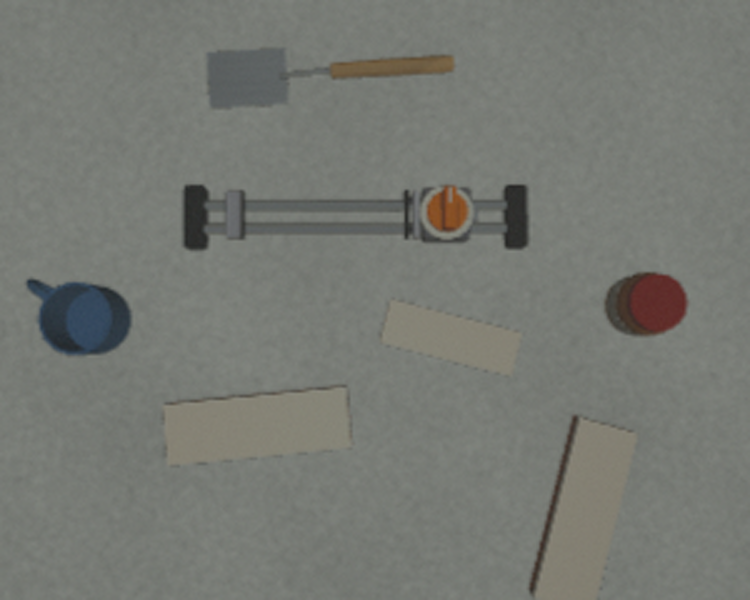

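View pics/scc.png

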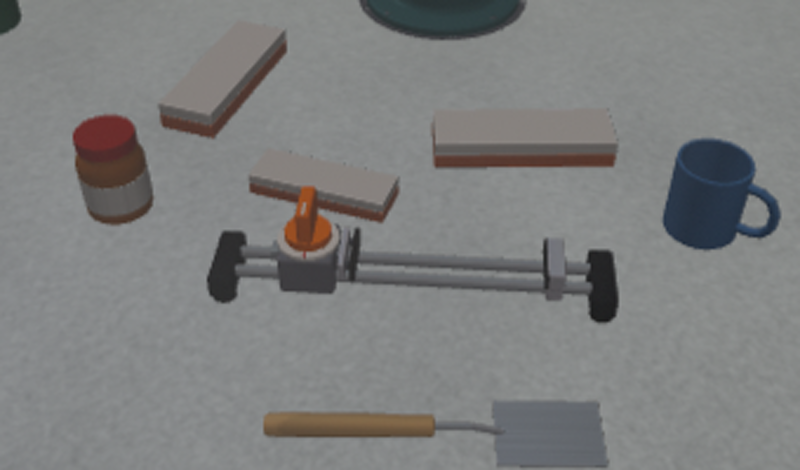

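```bash
python3 - <<'E'
from h import *
c=read_camera("top"); im=c['img'].astype(int); print(c['mtx'][0,0])
sub=np.zeros((420,560),np.uint8)
m=((im.min(2)>135)).astype(np.uint8)
print('bg',im[300,200],'stone',im[247,310])
st=im[247,310]
m=(np.abs(im-st).max(2)<16).astype(np.uint8)
n,l,s,ce=cv2.connectedComponentsWithStats(m)
k=l[247,310]; print(s[k])
pts=np.argwhere(l==k)[:,::-1].astype(float)
W=np.array([ray(c,p,.025)[:2] for p in pts])
r=cv2.minAreaRect(W.astype(np.float32)*1000); print('stone',r, W.mean(0))
d=np.linalg.svd(W-W.mean(0),full_matrices=False)[2][0]; print('long axis',d,np.degrees(np.arctan2(d[1],d[0])))
# crop-based holder points
f=lambda x,y,z: ray(c,(130+x/2.5,110+y/2.5),z).round(4)
print('feet L',f(195,217,.03),'R',f(516,217,.03)); print('rails L',f(215,217.5,.03),'R',f(495,217.5,.03))
print('knobtop',f(452,208,.104),'stopface',f(245,214,.051),'jawface',f(405,214,.051))
# rails: bright peak per column
g=im.sum(2)[185:215]
for x in [220,232,244,256,268,280,288,325]:
    print(x,g[:,x].tolist() if x in(244,280) else '', (185+np.argsort(-g[:,x])[:4]))
E
```

```text
386.526950451208
bg [115 119 113] stone [131 129 117]
[    14     37    546    383 119515]
stone ((505.0203857421875, -60.0673828125), (1491.2030029296875, 1054.479736328125), 89.171630859375) [ 0.48782686 -0.03122848]
long axis [-0.08434788  0.99643637] 94.83852669915015
feet L [0.5738 0.1696 0.03  ] R [ 0.5708 -0.1834  0.03  ]
rails L [0.5731 0.1477 0.03  ] R [ 0.5705 -0.1603  0.03  ]
knobtop [ 0.5713 -0.1064  0.104 ] stopface [0.5739 0.1121 0.051 ] jawface [ 0.5724 -0.0603  0.051 ]
220  [213 212 214 211]
232  [209 210 186 187]
244 [356, 362, 367, 370, 345, 260, 288, 288, 286, 311, 364, 362, 369, 350, 266, 275, 280, 286, 289, 348, 348, 346, 351, 353, 360, 360, 362, 358, 361, 358] [188 197 187 195]
256  [212 185 187 205]
268  [188 187 207 197]
280 [358, 365, 360, 364, 336, 248, 290, 283, 279, 300, 364, 362, 362, 343, 276, 280, 285, 286, 294, 363, 366, 368, 370, 363, 361, 367, 366, 358, 363, 360] [207 206 210 205]
288  [187 188 210 209]
325  [213 206 214 204]
```

```bash
cat >> h.py <<'E'
from scipy.spatial.transform import Rotation as Ro
def pose():
    s=state(); q=s['ee_rot']; return s['tcp_pos'],Ro.from_quat(q,scalar_first=True)
def dn(az): # tool down, tool y at azimuth az (deg)
    a=np.radians(az); y=np.array([np.cos(a),np.sin(a),0]); z=np.array([0,0,-1.]); return Ro.from_matrix(np.c_[np.cross(y,z),y,z])
def plan(p,R,wps,grip):
    # wps: list of (xyz,az,nrows)
    for P,az,n in wps:
        R1=dn(az); rv=(R.inv()*R1).as_rotvec(); p0=np.array(p)
        for i in range(n):
            goal=p0+(np.array(P)-p0)*(i+1)/n
            d=R.inv().apply(goal-p)*100; d=d.round(2); t=np.round(rv/n,3)
            print([grip]+d.tolist()+t.tolist(), 'MM%.0f'%(np.linalg.norm(d)*10))
            p=p+R.apply(d/100); R=R*Ro.from_rotvec(t)
    return p,R
E
python3 - <<'E'
from h import *
im=cv2.imread('pics/top0.png')[:,:,::-1].astype(int); c=read_camera("top")
im=c['img'].astype(int); d=cv2.GaussianBlur((im[:,:,0]-im[:,:,2]).astype(np.float32),(3,3),0)
m=(d>8).astype(np.uint8)
n,l,s,ce=cv2.connectedComponentsWithStats(m,connectivity=4); k=l[247,310]; print(s[k],d[240:256:4,270],d[247,305:315:3])
if k:
    cn=max(cv2.findContours((l==k).astype(np.uint8),0,1)[0],key=len)[:,0]
    W=np.array([ray(c,p,.025)[:2]*1000 for p in cn],np.float32); print(cv2.minAreaRect(W))
for q in [(390,300),(520,330),(512,375),(382,344)]: print(ray(c,(130+q[0]/2.5,110+q[1]/2.5),.025).round(3))
p,R=pose()
plan(p,R,[((.48,.1,.22),10,9),((.44,-.108,.18),-13,6)],8.5)
E
```

```text
[ 282  230   57   30 1003] [2.5625 2.75   2.1875 2.625 ] [15.25  15.125 15.125 15.375]
((440.1855773925781, -109.01705932617188), (149.76693725585938, 50.318458557128906), 75.07109832763672)
[ 0.481 -0.044  0.025]
[ 0.447 -0.186  0.025]
[ 0.397 -0.176  0.025]
[ 0.433 -0.034  0.025]
[8.5, -4.33, -3.92, 0.13, 0.0, 0.0, 0.105] MM58
[8.5, -4.72, -3.44, 0.12, 0.0, 0.0, 0.105] MM58
[8.5, -5.05, -2.92, 0.13, 0.0, 0.0, 0.105] MM58
[8.5, -5.33, -2.39, 0.12, 0.0, 0.0, 0.105] MM58
[8.5, -5.54, -1.81, 0.13, 0.0, 0.0, 0.105] MM58
[8.5, -5.71, -1.21, 0.12, 0.0, 0.0, 0.105] MM58
[8.5, -5.81, -0.62, 0.13, 0.0, 0.0, 0.105] MM58
[8.5, -5.84, 0.0, 0.12, 0.0, 0.0, 0.105] MM58
[8.5, -5.8, 0.61, 0.13, 0.0, 0.0, 0.105] MM58
[8.5, -3.29, -1.27, 0.67, 0.0, 0.0, 0.068] MM36
[8.5, -3.37, -1.05, 0.66, 0.0, 0.0, 0.068] MM36
[8.5, -3.44, -0.81, 0.67, 0.0, 0.0, 0.068] MM36
[8.5, -3.48, -0.58, 0.67, 0.0, 0.0, 0.068] MM36
[8.5, -3.52, -0.34, 0.66, 0.0, 0.0, 0.068] MM36
[8.5, -3.52, -0.11, 0.67, 0.0, 0.0, 0.068] MM36
```

Three stones are in the top view, at px (310,247), (233,280) and (363,313). The first measures 150 x 50 mm, so it is the one wanted. The enlarged crop shows it as the smallest, at crop (451,337). I'll move toward it.

Call:
send_rows:
  increments:
    - [[8.5,-4.33,-3.92,0.13,0,0,0.105],[8.5,-4.72,-3.44,0.12,0,0,0.105],[8.5,-5.05,-2.92,0.13,0,0,0.105],[8.5,-5.33,-2.39,0.12,0,0,0.105],[8.5,-5.54,-1.81,0.13,0,0,0.105]]

```text
clock: 1.62
tcp_pos: [0.3921, 0.3144, 0.2253]
ee_rot: [0.0, 0.469, 0.883, 0.001]
contact_force: [2.0, 0.5, 0.3]
opening: 0.992
grasp_force: 0.0
```

Call:
send_rows:
  increments:
    - [[8.5,-5.71,-1.21,0.12,0,0,0.105],[8.5,-5.81,-0.62,0.13,0,0,0.105],[8.5,-5.84,0,0.12,0,0,0.105],[8.5,-5.8,0.61,0.13,0,0,0.105],[8.5,0,0,0,0,0,0]]

```text
clock: 2.25
tcp_pos: [0.4814, 0.0953, 0.2204]
ee_rot: [0.001, 0.645, 0.765, -0.0]
contact_force: [-0.8, 0.2, -0.0]
opening: 0.997
grasp_force: 0.0
```

```bash
python3 - <<'E'
from h import *
p,R=pose(); print(p,R.as_matrix().round(3).tolist())
plan(p,R,[((.44,-.109,.18),-15,5)],8.5)
E
```

```text
[0.48140784 0.09525266 0.22040765] [[-0.169, 0.986, 0.001], [0.986, 0.169, -0.001], [-0.001, 0.001, -1.0]]
[8.5, -3.89, -1.51, 0.81, 0.0, 0.0, 0.086] MM43
[8.5, -4.0, -1.17, 0.81, 0.0, 0.0, 0.086] MM42
[8.5, -4.08, -0.82, 0.82, 0.0, 0.0, 0.086] MM42
[8.5, -4.14, -0.46, 0.81, 0.0, 0.0, 0.086] MM42
[8.5, -4.17, -0.11, 0.81, 0.0, 0.0, 0.086] MM42
```

Call:
send_rows:
  increments:
    - [[8.5,-3.89,-1.51,0.81,0,0,0.086],[8.5,-4.0,-1.17,0.81,0,0,0.086],[8.5,-4.08,-0.82,0.82,0,0,0.086],[8.5,-4.14,-0.46,0.81,0,0,0.086],[8.5,-4.17,-0.11,0.81,0,0,0.086]]

```text
clock: 2.88
tcp_pos: [0.4404, -0.1047, 0.1794]
ee_rot: [0.0, 0.79, 0.613, 0.001]
contact_force: [1.9, -0.8, -0.2]
opening: 0.994
grasp_force: 0.0
```

```bash
python3 - <<'E'
from h import *
c=read_camera("wrist"); save(c,'w1'); p,R=pose(); print(p,R.as_matrix().round(3).tolist(),c['t'],c['mtx'][0,0])
for t,z in [("stone",.025),("knob_grip",.104),("ring_mark",.06),("jaw_face",.041),("holder",.03)]:
    for b in boxes_of(t,c)[:2]:
        px=np.array(b['position'])*[560,420]; print(t,round(b['p'],2),px.round(),ray(c,px,z).round(3))
im=c['img'].astype(int); px=proj(c,[.44,-.109,.025]).astype(int); print(px, im[px[1],px[0]])
d=cv2.GaussianBlur((im[:,:,0]-im[:,:,2]).astype(np.float32),(5,5),0)
n,l,s,ce=cv2.connectedComponentsWithStats((d>8).astype(np.uint8),connectivity=4); k=l[px[1],px[0]]; print(k,s[k])
cn=max(cv2.findContours((l==k).astype(np.uint8),0,1)[0],key=len)[:,0]
W=np.array([ray(c,q,.025)[:2]*1000 for q in cn],np.float32); print(cv2.minAreaRect(W))
E
```

```text
[ 0.43841834 -0.11011762  0.17877524] [[0.258, 0.966, -0.001], [0.966, -0.258, -0.002], [-0.002, -0.0, -1.0]] [-0.45257727 -0.01658082  0.33454619] 290.28432326598426
stone 0.91 [206. 331.] [ 0.31  -0.252  0.025]
stone 0.89 [139.  56.] [0.35  0.056 0.025]
knob_grip 0.59 [428. 174.] [ 0.562 -0.096  0.104]
ring_mark 0.71 [340. 341.] [ 0.47  -0.276  0.06 ]
ring_mark 0.69 [423. 170.] [ 0.578 -0.105  0.06 ]
jaw_face 0.66 [404. 123.] [ 0.574 -0.062  0.041]
holder 0.58 [406. 154.] [ 0.576 -0.094  0.03 ]
[277 199] [154 150 140]
3 [ 254  127   49  137 6216]
((439.5796203613281, -109.17293548583984), (150.14320373535156, 48.8887939453125), 74.90277862548828)
```

View pics/w1.png

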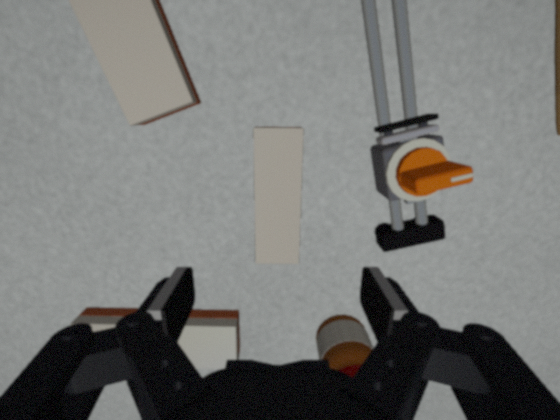

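The wrist view shows the small stone at px (277,195), under the hand and aligned with it, and the knob at (428,174). I'll go down and grip.

Call:
send_rows:
  increments:
    - [[8.5,0.12,0.08,4.5,0,0,0],[8.5,0,0,4.5,0,0,0],[8.5,0,0,4.0,0,0,0],[8.5,0,0,3.0,0,0,0],[8.5,0,0,1.6,0,0,0]]

```text
clock: 3.8
tcp_pos: [0.4413, -0.1021, 0.002]
ee_rot: [-0.001, 0.789, 0.614, -0.0]
contact_force: [-0.2, -0.0, -0.0]
opening: 0.997
grasp_force: 0.0
```

Call:
send_rows:
  increments:
    - [[4.0,0,0,0,0,0,0],[4.0,0,0,0,0,0,0],[4.0,0,0,0,0,0,0],[4.0,0,0,0,0,0,0],[4.0,0,0,0,0,0,0]]
  force: 40

```text
clock: 4.42
tcp_pos: [0.4424, -0.1035, 0.0045]
ee_rot: [0.0, 0.79, 0.613, 0.001]
contact_force: [-0.5, 1.0, 7.0]
opening: 0.572
grasp_force: 43.5
```

Call:
send_rows:
  increments:
    - [[4.0,0,0,-1.0,0,0,0],[4.0,0,0,-3.0,0,0,0],[4.0,0,0,-3.0,0,0,0],[4.0,0,0,-3.0,0,0,0],[4.0,0,0,0,0,0,0]]

```text
clock: 5.05
tcp_pos: [0.4427, -0.1036, 0.1052]
ee_rot: [0.001, 0.79, 0.613, 0.002]
contact_force: [0.7, 0.2, -5.6]
opening: 0.571
grasp_force: 43.7
```

```bash
python3 - <<'E'
from h import *
s=state(); print(s['grasp_force'],s['opening'],s['contact_force'],s['clock'])
p,R=pose(); print(p,R.as_matrix().round(3).tolist())
c=read_camera("top"); im=c['img'].astype(int); d=cv2.GaussianBlur((im[:,:,0]-im[:,:,2]).astype(np.float32),(3,3),0)
save(c,'t2')
p,_=pose();print(p)
# feet: dark blobs
g=im.sum(2); m=(g<130).astype(np.uint8); n,l,st,ce=cv2.connectedComponentsWithStats(m)
for i in range(1,n):
    if st[i,4]>40: print(st[i],ce[i].round(2),ray(c,ce[i],.025).round(4))
for t,z in [("jaw_face",.051),("knob_grip",.104),("ring_mark",.06),("holder",.03)]:
    for b in boxes_of(t,c)[:2]:
        px=np.array(b['position'])*[560,420]; print(t,round(b['p'],2),px.round(),ray(c,px,z).round(4))
cv2.imwrite('pics/t2c.png',cv2.resize(im[170:270,195:355,::-1].astype(np.uint8),(800,500),interpolation=cv2.INTER_CUBIC))
E
```

```text
43.69358718395233 0.5709104869131139 [ 0.66070674  0.22134001 -5.60694419] 5.05
[ 0.44271175 -0.10358635  0.10516493] [[0.248, 0.969, 0.005], [0.969, -0.248, 0.0], [0.001, 0.004, -1.0]]
[ 0.44165528 -0.10322005  0.10387698]
[   0  113   82  148 2129] [ 57.12 179.22] [0.6267 0.5856 0.025 ]
[541 221  13  10  97] [546.82 225.4 ] [ 0.4868 -0.7665  0.025 ]
[ 242  268   80  150 5233] [287.06 349.45] [ 0.1592 -0.0431  0.025 ]
[233 403  69  17 856] [263.54 412.4 ] [-0.0041  0.0213  0.025 ]
jaw_face 0.44 [293. 190.] [ 0.5871 -0.0627  0.051 ]
knob_grip 0.77 [307. 194.] [ 0.5683 -0.0971  0.104 ]
ring_mark 0.73 [310. 196.] [ 0.569 -0.107  0.06 ]
holder 0.65 [283. 193.] [ 0.5823 -0.0351  0.03  ]
```

View pics/t2c.png

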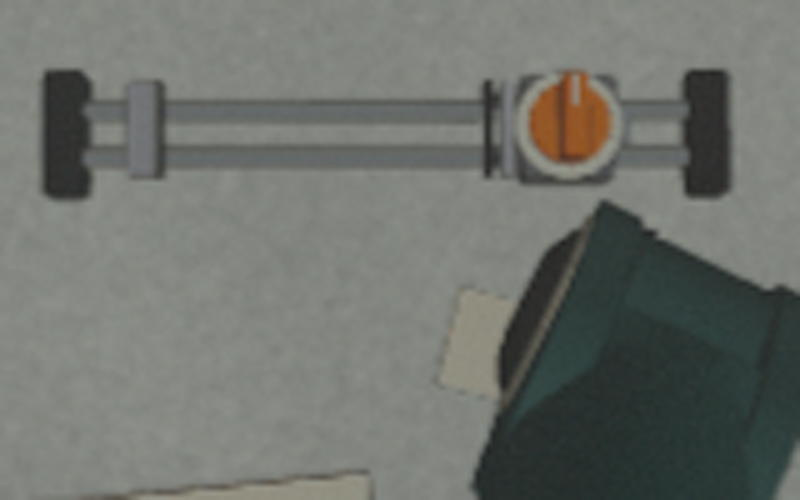

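```bash
python3 - <<'E'
from h import *
c=read_camera("top")
f=lambda x,y,z: ray(c,(195+x/5-.4,170+y/5-.4),z).round(4)
print('railmid',f(164,134.5,.03),f(480,133.5,.03)); print('feet',f(67,134,.025),f(708,132,.025))
print('stop',f(164,130,.051),'jaw',f(484,130,.051),'ring',f(570,129,.06),'disc',f(571,124,.07))
p,R=pose(); print(p)
q,_=plan(p,R,[((.442,-.1035,.16),-14.5,2),((.574,.032,.16),0,5)],4.0)
E
```

```text
railmid [0.5742 0.1164 0.03  ] [ 0.5733 -0.0572  0.03  ]
feet [0.5756 0.1705 0.025 ] [ 0.5737 -0.1837  0.025 ]
stop [0.5739 0.1138 0.051 ] jaw [ 0.5725 -0.0586  0.051 ] ring [ 0.5714 -0.1043  0.06  ] disc [ 0.5728 -0.1041  0.07  ]
[ 0.44054939 -0.10355346  0.10233872]
[4.0, 0.02, 0.06, -2.88, -0.001, 0.0, 0.001] MM29
[4.0, 0.02, 0.07, -2.89, -0.001, 0.0, 0.001] MM29
[4.0, 3.28, 1.88, -0.0, -0.0, 0.0, -0.051] MM38
[4.0, 3.19, 2.04, -0.0, -0.0, 0.0, -0.051] MM38
[4.0, 3.07, 2.2, -0.01, -0.0, 0.0, -0.051] MM38
[4.0, 2.96, 2.36, 0.0, -0.0, 0.0, -0.051] MM38
[4.0, 2.84, 2.5, 0.0, -0.0, 0.0, -0.051] MM38
```

Call:
send_rows:
  increments:
    - [[4.0,0,0.05,-2.9,0,0,0],[4.0,0,0.05,-2.9,0,0,0],[4.0,3.28,1.88,0,0,0,-0.051],[4.0,3.19,2.04,0,0,0,-0.051],[4.0,3.07,2.2,0,0,0,-0.051]]

```text
clock: 5.98
tcp_pos: [0.5216, -0.0217, 0.1605]
ee_rot: [-0.0, 0.74, 0.672, -0.001]
contact_force: [0.3, -0.7, -5.6]
opening: 0.576
grasp_force: 44.3
```

Call:
send_rows:
  increments:
    - [[4.0,2.96,2.36,0,0,0,-0.051],[4.0,2.9,2.5,0,0,0,-0.051],[4.0,0,0,1.5,0,0,0],[4.0,0,0,1.5,0,0,0],[4.0,0,0,0,0,0,0]]

```text
clock: 6.6
tcp_pos: [0.572, 0.0312, 0.1292]
ee_rot: [-0.001, 0.706, 0.708, -0.002]
contact_force: [0.1, 1.2, -5.5]
opening: 0.576
grasp_force: 44.2
```

```bash
python3 - <<'E'
from h import *
for i in range(4):
    c=read_camera("scene"); p,R=pose(); print(p.round(4),end=' ')
p,R=pose(); print(R.as_matrix().round(4).tolist(), state()['contact_force'],state()['clock'],state()['grasp_force'])
y=R.as_matrix()[:,1]; print('az',np.degrees(np.arctan2(y[1],y[0])))
cv2.imwrite('pics/s3.png',cv2.resize(c['img'][150:270,160:340,::-1],(780,520),interpolation=cv2.INTER_CUBIC))
E
```

```text
[0.5729 0.0313 0.1303] [0.5737 0.0314 0.1311] [0.5741 0.0317 0.1316] [0.5744 0.0319 0.1319] [[-0.0029, 1.0, 0.0009], [1.0, 0.0029, 0.0001], [0.0001, 0.0009, -1.0]] [-0.07813369 -0.01848987 -4.42955887] 6.8 44.21257138252258
az 0.16706367596224386
```

View pics/s3.png

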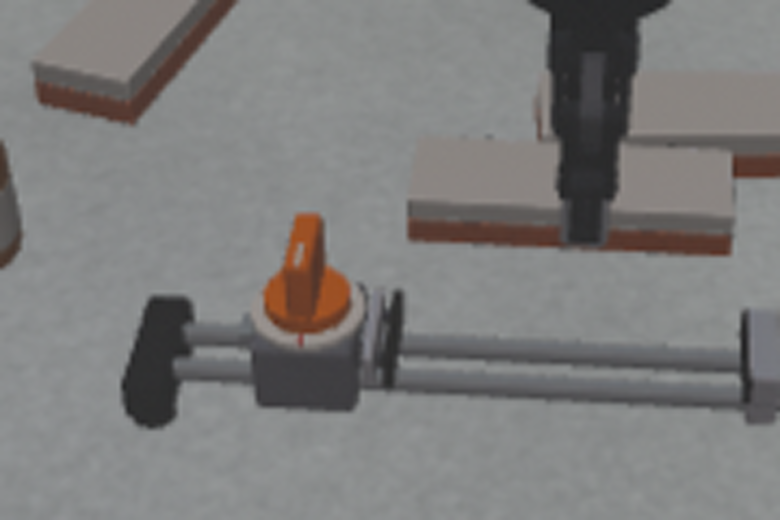

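```bash
python3 - <<'E'
from h import *
c=read_camera("scene"); p,R=pose(); print(p.round(4))
f=lambda x,y,z: ray(c,(160+(x+.5)/4.333-.5,150+(y+.5)/4.333-.5),z).round(4)
print(f(409,242,.127),f(732,254,.127), f(409,207,.152),f(732,220,.152))
print('jawedge',f(403,292,.051),'stop near top',f(742,370,.051),f(742,312,.051))
E
```

```text
[0.5745 0.0321 0.1321]
[ 0.597  -0.0491  0.127 ] [0.5946 0.1017 0.127 ] [ 0.6017 -0.0481  0.152 ] [0.6001 0.0992 0.152 ]
jawedge [ 0.5477 -0.0587  0.051 ] stop near top [0.593  0.1138 0.051 ] [0.5504 0.1154 0.051 ]
```

Call:
send_rows:
  increments:
    - [[4.0,0.15,0,2.5,0,0,0],[4.0,0,0,2.5,0,0,0],[4.0,0,0,2.0,0,0,0],[4.0,0,0,1.2,0,0,0],[4.0,0,0,0.4,0,0,0]]

```text
clock: 7.48
tcp_pos: [0.5741, 0.0338, 0.0449]
ee_rot: [-0.0, 0.706, 0.708, -0.0]
contact_force: [-0.4, -1.1, -4.1]
opening: 0.579
grasp_force: 44.2
```

Call:
send_rows:
  increments:
    - [[4.0,0,0,0.15,0,0,0],[4.0,0,0,0.15,0,0,0],[4.0,0,0,0.15,0,0,0],[4.0,0,0,0.15,0,0,0],[4.0,0,0,0.0,0,0,0]]

```text
clock: 8.1
tcp_pos: [0.5741, 0.034, 0.0394]
ee_rot: [-0.0, 0.706, 0.708, -0.0]
contact_force: [-0.1, 0.6, -4.6]
opening: 0.574
grasp_force: 44.2
```

Call:
send_rows:
  increments:
    - [[4.0,0,0,0.1,0,0,0],[4.0,0,0,0.1,0,0,0],[4.0,0,0,0.1,0,0,0],[4.0,0,0,0.0,0,0,0],[4.0,0,0,0.0,0,0,0]]

```text
clock: 8.72
tcp_pos: [0.5742, 0.034, 0.0364]
ee_rot: [0.0, 0.706, 0.708, 0.0]
contact_force: [0.3, -0.3, -4.6]
opening: 0.574
grasp_force: 44.3
```

Call:
send_rows:
  increments:
    - [[4.0,0,0,0.1,0,0,0],[4.0,0,0,0.1,0,0,0],[4.0,0,0,0.0,0,0,0],[4.0,0,0,0.0,0,0,0],[4.0,0,0,0.0,0,0,0]]

```text
clock: 9.35
tcp_pos: [0.5742, 0.034, 0.0346]
ee_rot: [-0.0, 0.706, 0.709, 0.0]
contact_force: [-1.9, 0.3, 0.5]
opening: 0.576
grasp_force: 44.8
```

Call:
send_rows:
  increments:
    - [[4.9,0,0,0,0,0,0],[5.5,0,0,0,0,0,0],[6.5,0,0,0,0,0,0],[8.5,0,0,0,0,0,0],[8.5,0,0,0,0,0,0]]
  force: 20

```text
clock: 9.98
tcp_pos: [0.5743, 0.034, 0.0345]
ee_rot: [0.0, 0.706, 0.708, 0.0]
contact_force: [-0.0, 0.8, 0.8]
opening: 0.994
grasp_force: 0.0
```

Call:
send_rows:
  increments:
    - [[8.5,0,0,-2.0,0,0,0],[8.5,0,0,-4.0,0,0,0],[8.5,0,0,-4.0,0,0,0],[8.5,0,0,-4.0,0,0,0],[8.5,0,0,0,0,0,0]]

```text
clock: 10.6
tcp_pos: [0.5766, 0.0339, 0.1791]
ee_rot: [0.002, 0.706, 0.708, 0.003]
contact_force: [-0.3, 0.4, -0.7]
opening: 0.996
grasp_force: 0.0
```

```bash
python3 - <<'E'
from h import *
c=read_camera("wrist"); save(c,'w4'); s=state(); print(s['grasp_force'],s['opening'],s['clock'],s['joint_pos'].round(2))
p,R=pose(); print(p)
# top face of stone by colour
im=c['img'].astype(int); d=cv2.GaussianBlur((im[:,:,0]-im[:,:,2]).astype(np.float32),(5,5),0)
px=proj(c,[.574,.05,.055]).astype(int); n,l,st,ce=cv2.connectedComponentsWithStats((d>8).astype(np.uint8),connectivity=4); k=l[px[1],px[0]]; print(k,st[k])
cn=max(cv2.findContours((l==k).astype(np.uint8),0,1)[0],key=len)[:,0]
print(cv2.minAreaRect(np.array([ray(c,q,.055)[:2]*1000 for q in cn],np.float32)))
for t,z in [("knob_grip",.104),("ring_mark",.06)]:
    for b in boxes_of(t,c)[:2]:
        q=np.array(b['position'])*[560,420]; print(t,round(b['p'],2),q.round(),ray(c,q,z).round(4))
q,R=plan(p,R,[((.572,-.1045,.16),80,8),((.572,-.1045,.145),90,1)],8.5)
E
```

```text
0.0 0.9951698404070013 10.65 [-0.49  0.43  0.48  1.87 -0.24  0.9   0.11]
[0.57526475 0.03407864 0.17704925]
3 [ 247  130   54  151 7559]
((573.7648315429688, 26.777183532714844), (152.49378967285156, 48.76247024536133), 89.70011901855469)
knob_grip 0.84 [271. 339.] [ 0.5717 -0.0824  0.104 ]
ring_mark 0.96 [273. 333.] [ 0.5735 -0.1135  0.06  ]
[8.5, -1.73, -0.05, 0.21, 0.001, 0.0, -0.174] MM17
[8.5, -1.7, -0.35, 0.21, 0.001, 0.0, -0.174] MM17
[8.5, -1.61, -0.63, 0.21, 0.001, 0.0, -0.174] MM17
[8.5, -1.48, -0.91, 0.22, 0.001, 0.0, -0.174] MM18
[8.5, -1.3, -1.15, 0.21, 0.001, 0.0, -0.174] MM17
[8.5, -1.08, -1.35, 0.21, 0.001, 0.0, -0.174] MM17
[8.5, -0.83, -1.52, 0.22, 0.001, 0.0, -0.174] MM17
[8.5, -0.55, -1.64, 0.22, 0.001, 0.0, -0.174] MM17
[8.5, -0.0, 0.0, 1.5, -0.004, -0.001, -0.175] MM15
```

View pics/w4.png

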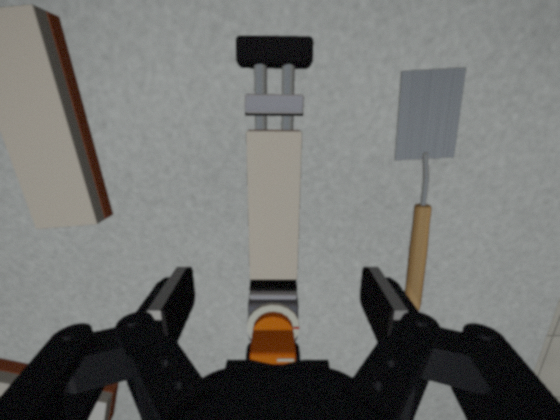

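The stone lies on the rails: the wrist view shows it centred at px (274,205) between the stop at (274,104) and the jaw at (273,290). Next is the knob.

Call:
send_rows:
  increments:
    - [[8.5,-1.73,-0.05,0.2,0,0,-0.174],[8.5,-1.7,-0.35,0.2,0,0,-0.174],[8.5,-1.61,-0.63,0.2,0,0,-0.174],[8.5,-1.48,-0.91,0.2,0,0,-0.174],[8.5,-1.3,-1.15,0.2,0,0,-0.174]]

```text
clock: 11.38
tcp_pos: [0.5711, -0.0533, 0.163]
ee_rot: [-0.001, 0.339, 0.941, -0.001]
contact_force: [0.3, 0.5, 0.2]
opening: 0.995
grasp_force: 0.0
```

Call:
send_rows:
  increments:
    - [[8.5,-1.08,-1.35,0.2,0,0,-0.174],[8.5,-0.83,-1.52,0.2,0,0,-0.174],[8.5,-0.55,-1.64,0.2,0,0,-0.174],[8.5,0,0,0,0,0,-0.175],[8.5,0,0,0,0,0,0]]

```text
clock: 12.0
tcp_pos: [0.57, -0.1048, 0.1572]
ee_rot: [-0.001, 0.001, 1.0, 0.0]
contact_force: [0.3, -0.0, 0.0]
opening: 0.997
grasp_force: 0.0
```

```bash
python3 - <<'E'
from h import *
c=read_camera("wrist"); save(c,'w5'); s=state(); print(s['clock'],s['joint_pos'].round(2))
c2=read_camera("top"); p,R=pose(); y=R.as_matrix()[:,1]; print(p,R.as_matrix()[:,2].round(3),np.degrees(np.arctan2(y[1],y[0])))
print(proj(c,[.5725,-.1045,.104]),proj(c,[.5725,-.1045,.06]))
for cc in (c,c2):
  for t,z in [("knob_grip",.104),("ring_mark",.06)]:
    for b in boxes_of(t,cc)[:2]:
        q=np.array(b['position'])*[560,420]; print(t,round(b['p'],2),q.round(),ray(cc,q,z).round(4))
  h=cv2.cvtColor(cc['img'],cv2.COLOR_RGB2HSV); m=((h[:,:,0]>5)&(h[:,:,0]<18)&(h[:,:,1]>190)).astype(np.uint8)
  n,l,st,ce=cv2.connectedComponentsWithStats(m)
  for i in range(1,n):
    if st[i,4]>30: print('orange',st[i],ce[i].round(1))
E
```

```text
12.05 [ 0.01  0.44  0.14  1.85 -0.08  0.86  1.76]
[ 0.57035947 -0.1044146   0.15764273] [-0.001  0.    -1.   ] 89.82952076796433
[277.36480005 235.24895332] [277.28484251 215.84360896]
knob_grip 0.58 [318. 209.] [ 0.5523 -0.0756  0.104 ]
ring_mark 0.56 [279. 217.] [ 0.5738 -0.1029  0.06  ]
orange [   0   51   51   87 1592] [24.1 97. ]
orange [ 254  196   48   65 1904] [277.6 221.1]
knob_grip 0.71 [262. 197.] [0.5634 0.0199 0.104 ]
knob_grip 0.32 [211. 194.] [0.5712 0.1484 0.104 ]
```

View pics/w5.png

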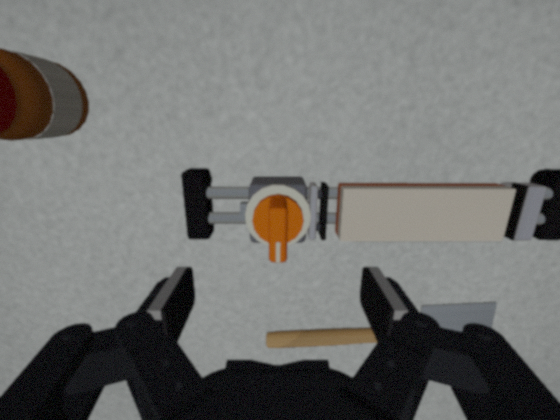

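Call:
send_rows:
  increments:
    - [[8.5,-0.2,0,2.5,0,0,0],[8.5,0,0,2.5,0,0,0],[8.5,0,0,2.0,0,0,0],[8.5,0,0,1.2,0,0,0],[8.5,0,0,0.3,0,0,0]]

```text
clock: 12.92
tcp_pos: [0.5726, -0.1044, 0.0728]
ee_rot: [-0.001, -0.0, 1.0, 0.0]
contact_force: [0.4, -0.7, 0.1]
opening: 0.992
grasp_force: 0.0
```

Call:
send_rows:
  increments:
    - [[4.0,0,0,0,0,0,0],[1.0,0,0,0,0,0,0],[1.0,0,0,0,0,0,0],[1.0,0,0,0,0,0,0],[1.0,0,0,0,0,0,0]]
  force: 60

```text
clock: 13.55
tcp_pos: [0.5731, -0.1044, 0.0739]
ee_rot: [0.0, -0.0, 1.0, 0.0]
contact_force: [-1.6, 0.9, 4.6]
opening: 0.153
grasp_force: 61.4
```

```bash
cat > st.py <<'E'
from h import *
s=state(); p,R=pose(); y=R.as_matrix()[:,1]
print(s['clock'],p.round(4),'az',np.degrees(np.arctan2(y[1],y[0])).round(1),'F',s['contact_force'].round(1),'M',s['moment'].round(3),'g',s['grasp_force'].round(1),s['opening'].round(3))
E
python3 st.py
```

```text
Traceback (most recent call last):
  File "st.py", line 3, in <module>
    print(s['clock'],p.round(4),'az',np.degrees(np.arctan2(y[1],y[0])).round(1),'F',s['contact_force'].round(1),'M',s['moment'].round(3),'g',s['grasp_force'].round(1),s['opening'].round(3))
                                                                                                                                             ^^^^^^^^^^^^^^^^^^^^^^
AttributeError: 'float' object has no attribute 'round'
```

Call:
send_rows:
  increments:
    - [[1.0,0,0,-0.1,0,0,0.1],[1.0,0,0,0,0,0,0.1],[1.0,0,0,0,0,0,0.1],[1.0,0,0,0,0,0,0.1],[1.0,0,0,0,0,0,0]]

```text
clock: 14.18
tcp_pos: [0.573, -0.1043, 0.0741]
ee_rot: [0.0, 0.198, 0.98, -0.0]
contact_force: [1.6, 0.9, -3.0]
opening: 0.152
grasp_force: 60.3
```

```bash
sed -i "s/s\['grasp_force'\].round(1),s\['opening'\].round(3)/s['grasp_force'],s['opening']/" st.py; python3 st.py
```

```text
14.175 [ 0.573  -0.1043  0.0741] az 67.2 F [ 1.6  0.9 -3. ] M [ 0.046 -0.439  0.114] g 60.32766044139862 0.1520794773607817
```

Call:
send_rows:
  increments:
    - [[1.0,0,0,0,0,0,0.12],[1.0,0,0,0,0,0,0.12],[1.0,0,0,0,0,0,0.12],[1.0,0,0,0,0,0,0.12],[1.0,0,0,0,0,0,0.12]]

```text
clock: 14.8
tcp_pos: [0.5731, -0.1041, 0.074]
ee_rot: [0.0, 0.48, 0.877, 0.0]
contact_force: [2.3, 1.4, -4.3]
opening: 0.154
grasp_force: 60.2
```

```bash
python3 st.py
```

```text
14.8 [ 0.5731 -0.1041  0.074 ] az 32.7 F [ 2.3  1.4 -4.3] M [ 0.129 -0.491  0.309] g 60.19315838813782 0.15363884789052623
```

Call:
send_rows:
  increments:
    - [[1.0,0,0,0,0,0,0.1],[1.0,0,0,0,0,0,0.1],[1.0,0,0,0,0,0,0.1],[1.0,0,0,0,0,0,0],[1.0,0,0,0,0,0,0]]

```text
clock: 15.42
tcp_pos: [0.5731, -0.1041, 0.0741]
ee_rot: [0.0, 0.604, 0.797, 0.0]
contact_force: [4.2, 2.2, -6.9]
opening: 0.152
grasp_force: 59.9
```

```bash
python3 st.py; python3 - <<'E'
from h import *
c=read_camera("scene"); cv2.imwrite('pics/s6.png',cv2.resize(c['img'][150:270,160:340,::-1],(780,520),interpolation=cv2.INTER_CUBIC))
E
python3 st.py
```

```text
15.425 [ 0.5731 -0.1041  0.0741] az 15.7 F [ 4.2  2.2 -6.9] M [ 0.318 -0.747  0.123] g 59.854302406311035 0.15204899163654184
15.475 [ 0.5731 -0.1041  0.0741] az 15.6 F [ 3.8  1.6 -7.1] M [ 0.319 -0.811  0.091] g 59.71568405628204 0.15313106149016975
```

View pics/s6.png

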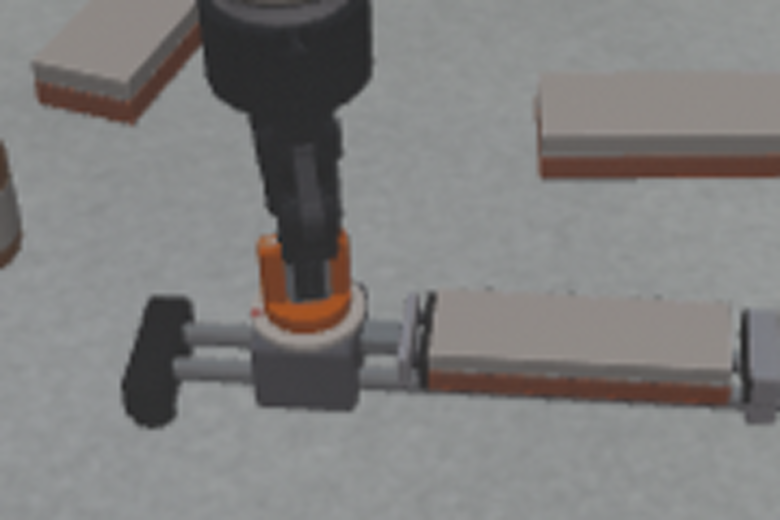

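The jaw has reached the stone, with a few mm left to the stop. I'll regrasp here for the second turn.

Call:
send_rows:
  increments:
    - [[3.5,0,0,0,0,0,0],[3.5,0,0,0,0,0,0],[3.5,0,0,0,0,0,0],[1.0,0,0,0,0,0,0],[1.0,0,0,0,0,0,0]]

```text
clock: 16.1
tcp_pos: [0.5733, -0.1046, 0.0748]
ee_rot: [0.0, 0.605, 0.796, 0.0]
contact_force: [0.7, 0.6, 1.6]
opening: 0.151
grasp_force: 60.7
```

Call:
send_rows:
  increments:
    - [[1.0,0,0,0,0,0,0],[1.0,0,0,0,0,0,0],[1.0,0,0,0,0,0,0],[1.0,0,0,0,0,0,0],[1.0,0,0,0,0,0,0]]

```text
clock: 16.73
tcp_pos: [0.5733, -0.1046, 0.0747]
ee_rot: [0.0, 0.605, 0.796, 0.0]
contact_force: [1.4, -0.3, 5.8]
opening: 0.151
grasp_force: 61.2
```

```bash
python3 st.py
```

```text
16.725 [ 0.5733 -0.1046  0.0747] az 15.5 F [ 1.4 -0.3  5.8] M [ 0.042 -0.256  0.075] g 61.204397678375244 0.15128159637841587
```

Call:
send_rows:
  increments:
    - [[1.0,0,0,0,0,0,0.05],[1.0,0,0,0,0,0,0.05],[1.0,0,0,0,0,0,0.05],[1.0,0,0,0,0,0,0],[1.0,0,0,0,0,0,0]]

```text
clock: 17.35
tcp_pos: [0.5732, -0.1046, 0.0747]
ee_rot: [0.0, 0.663, 0.749, 0.0]
contact_force: [1.2, 0.7, 5.3]
opening: 0.153
grasp_force: 61.3
```

```bash
python3 st.py
```

```text
17.35 [ 0.5732 -0.1046  0.0747] az 7.0 F [1.2 0.7 5.3] M [ 0.018 -0.255  0.198] g 61.349462270736694 0.15281137246008775
```

Call:
send_rows:
  increments:
    - [[1.0,0,0,0,0,0,0.05],[1.0,0,0,0,0,0,0.05],[1.0,0,0,0,0,0,0],[1.0,0,0,0,0,0,0],[1.0,0,0,0,0,0,0]]

```text
clock: 17.98
tcp_pos: [0.5732, -0.1046, 0.0747]
ee_rot: [0.0, 0.7, 0.715, 0.0]
contact_force: [1.2, -0.3, 5.2]
opening: 0.153
grasp_force: 61.4
```

```bash
python3 st.py
```

```text
17.975 [ 0.5732 -0.1046  0.0747] az 1.2 F [ 1.2 -0.3  5.2] M [ 0.044 -0.224  0.2  ] g 61.36386752128601 0.1527936097575037
```

Call:
send_rows:
  increments:
    - [[1.0,0,0,0,0,0,0.05],[1.0,0,0,0,0,0,0.05],[1.0,0,0,0,0,0,0],[1.0,0,0,0,0,0,0],[1.0,0,0,0,0,0,0]]

```text
clock: 18.6
tcp_pos: [0.5732, -0.1046, 0.0747]
ee_rot: [0.0, 0.734, 0.679, 0.0]
contact_force: [0.8, 0.1, 6.2]
opening: 0.151
grasp_force: 61.4
```

```bash
python3 st.py
```

```text
18.6 [ 0.5732 -0.1046  0.0747] az -4.5 F [0.8 0.1 6.2] M [ 0.015 -0.14   0.142] g 61.377267837524414 0.15052993709807136
```

Call:
send_rows:
  increments:
    - [[1.0,0,0,0,0,0,0.05],[1.0,0,0,0,0,0,0.05],[1.0,0,0,0,0,0,0],[1.0,0,0,0,0,0,0],[1.0,0,0,0,0,0,0]]

```text
clock: 19.23
tcp_pos: [0.5732, -0.1046, 0.0747]
ee_rot: [0.0, 0.767, 0.641, 0.0]
contact_force: [1.0, -0.3, 5.1]
opening: 0.151
grasp_force: 61.4
```

```bash
python3 st.py; python3 - <<'E'
from h import *
c=read_camera("scene"); save(c,'s7'); im=c['img'].astype(int)
r=im[:,:,0]-im[:,:,1]
# red (not orange): R-G large, G~B
m=((r>40)&(np.abs(im[:,:,1]-im[:,:,2])<25)); m[:195]=0;m[260:]=0;m[:,:205]=0;m[:,255:]=0
print([(x,y,im[y,x].tolist()) for y,x in np.argwhere(m)][:20])
X=np.array([.5725,-.1044,.06])
for a in [0,90,100,110,120,130,140]: print(a,proj(c,X+.026*np.array([np.cos(np.radians(a)),-np.sin(np.radians(a)),0])).round(1))
E
```

```text
19.225 [ 0.5732 -0.1046  0.0747] az -10.2 F [ 1.  -0.3  5.1] M [ 0.076 -0.162  0.184] g 61.390124559402466 0.1511378969533004
[(np.int64(235), np.int64(204), [111, 65, 45]), (np.int64(238), np.int64(205), [154, 95, 72]), (np.int64(239), np.int64(205), [144, 102, 89]), (np.int64(239), np.int64(207), [118, 67, 43]), (np.int64(239), np.int64(208), [105, 63, 44]), (np.int64(234), np.int64(209), [115, 63, 41]), (np.int64(235), np.int64(209), [116, 63, 40]), (np.int64(220), np.int64(210), [104, 60, 40]), (np.int64(221), np.int64(210), [102, 59, 40]), (np.int64(234), np.int64(210), [108, 61, 40]), (np.int64(235), np.int64(210), [107, 61, 40]), (np.int64(236), np.int64(210), [108, 60, 39]), (np.int64(237), np.int64(210), [109, 61, 39]), (np.int64(238), np.int64(210), [110, 61, 40]), (np.int64(220), np.int64(211), [108, 61, 40]), (np.int64(221), np.int64(211), [109, 62, 41]), (np.int64(222), np.int64(211), [103, 60, 42]), (np.int64(234), np.int64(211), [108, 61, 41]), (np.int64(235), np.int64(211), [109, 62, 41]), (np.int64(236), np.int64(211), [109, 62, 40])]
0 [228.7 228.7]
90 [218.6 219.9]
100 [219.1 218.5]
110 [219.9 217.2]
120 [221.1 216. ]
130 [222.5 215. ]
140 [224.2 214.1]
```

Call:
send_rows:
  increments:
    - [[1.0,0,0,0,0,0,0.05],[1.0,0,0,0,0,0,0.05],[1.0,0,0,0,0,0,0],[1.0,0,0,0,0,0,0],[1.0,0,0,0,0,0,0]]

```text
clock: 19.9
tcp_pos: [0.5732, -0.1046, 0.0747]
ee_rot: [0.0, 0.798, 0.602, 0.0]
contact_force: [1.0, 0.8, 4.8]
opening: 0.15
grasp_force: 61.4
```

```bash
python3 st.py
```

```text
19.9 [ 0.5732 -0.1046  0.0747] az -16.0 F [1.  0.8 4.8] M [ 0.07  -0.109  0.225] g 61.410090923309326 0.14983475411901
```

Call:
send_rows:
  increments:
    - [[1.0,0,0,0,0,0,0.05],[1.0,0,0,0,0,0,0.05],[1.0,0,0,0,0,0,0],[1.0,0,0,0,0,0,0],[1.0,0,0,0,0,0,0]]

```text
clock: 20.52
tcp_pos: [0.5732, -0.1046, 0.0747]
ee_rot: [0.0, 0.827, 0.562, 0.0]
contact_force: [0.6, -0.6, 6.4]
opening: 0.148
grasp_force: 61.4
```

```bash
python3 st.py; python3 - <<'E'
from h import *
c=read_camera("scene"); save(c,'s8')
f=lambda n: cv2.cvtColor(cv2.imread(f'pics/{n}.png'),cv2.COLOR_BGR2GRAY).astype(int)
for n in ('s7','s8'): print(n,f(n)[230,300:345].tolist(), f(n)[232,240:265].tolist())
im=c['img']; a=im[195:250,195:265,::-1]
cv2.imwrite('pics/s8c.png',cv2.resize(im[190:250,195:345,::-1],(800,320),interpolation=cv2.INTER_CUBIC))
E
```

```text
20.525 [ 0.5732 -0.1046  0.0747] az -21.7 F [ 0.6 -0.6  6.4] M [ 0.099 -0.114  0.311] g 61.44676923751831 0.14759334478418126
s7 [139, 140, 140, 140, 140, 140, 139, 140, 139, 140, 139, 140, 139, 140, 140, 139, 139, 140, 140, 140, 140, 140, 140, 140, 140, 140, 139, 139, 139, 140, 136, 105, 65, 126, 123, 125, 124, 125, 124, 126, 121, 146, 148, 149, 149] [67, 60, 55, 66, 112, 133, 134, 134, 138, 136, 134, 134, 131, 108, 110, 129, 125, 81, 64, 57, 49, 67, 107, 108, 107]
s8 [140, 140, 140, 140, 140, 140, 141, 141, 140, 140, 140, 141, 141, 140, 141, 140, 141, 140, 140, 141, 140, 140, 140, 140, 140, 140, 140, 141, 140, 140, 140, 134, 68, 126, 124, 124, 125, 125, 125, 126, 121, 147, 149, 149, 149] [67, 61, 56, 65, 113, 134, 134, 134, 138, 137, 134, 134, 131, 109, 111, 95, 130, 125, 91, 63, 50, 57, 96, 108, 108]
```

View pics/s8c.png

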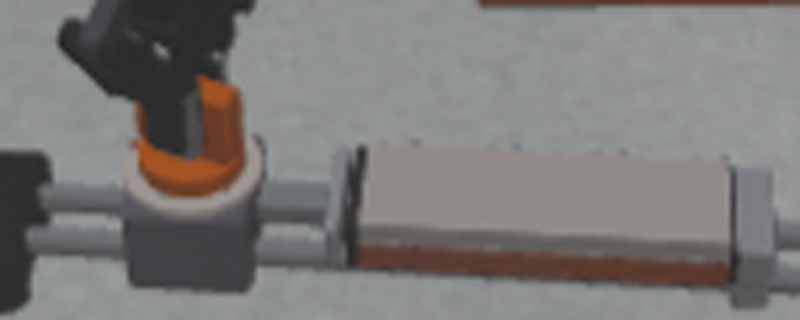

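The stone has just reached the stop, and the ring's red mark at px (220,217) is about 113° round, so there is no slip yet. I'll go on in small steps.

Call:
send_rows:
  increments:
    - [[1.0,0,0,0,0,0,0.05],[1.0,0,0,0,0,0,0.05],[1.0,0,0,0,0,0,0],[1.0,0,0,0,0,0,0],[1.0,0,0,0,0,0,0]]

```text
clock: 21.2
tcp_pos: [0.5731, -0.1046, 0.0747]
ee_rot: [0.0, 0.855, 0.519, 0.0]
contact_force: [0.6, 0.6, 6.2]
opening: 0.155
grasp_force: 61.5
```

```bash
python3 st.py
```

```text
21.2 [ 0.5731 -0.1046  0.0747] az -27.4 F [0.6 0.6 6.2] M [ 0.153 -0.174  0.33 ] g 61.471123695373535 0.15525175273757447
```

Call:
send_rows:
  increments:
    - [[1.0,0,0,0,0,0,0.05],[1.0,0,0,0,0,0,0.05],[1.0,0,0,0,0,0,0],[1.0,0,0,0,0,0,0],[1.0,0,0,0,0,0,0]]

```text
clock: 21.82
tcp_pos: [0.5732, -0.1045, 0.0747]
ee_rot: [0.0, 0.879, 0.476, 0.0]
contact_force: [1.0, 0.3, 5.0]
opening: 0.152
grasp_force: 61.5
```

```bash
python3 st.py
```

```text
21.825 [ 0.5732 -0.1045  0.0747] az -33.1 F [1.  0.3 5. ] M [ 0.155 -0.157  0.34 ] g 61.52595520019531 0.15186844028197524
```

Call:
send_rows:
  increments:
    - [[1.0,0,0,0,0,0,0.05],[1.0,0,0,0,0,0,0.05],[1.0,0,0,0,0,0,0],[1.0,0,0,0,0,0,0],[1.0,0,0,0,0,0,0]]

```text
clock: 22.45
tcp_pos: [0.5731, -0.1046, 0.0747]
ee_rot: [0.0, 0.902, 0.431, 0.0]
contact_force: [0.9, 0.3, 6.6]
opening: 0.157
grasp_force: 61.4
```

```bash
python3 st.py
```

```text
22.45 [ 0.5731 -0.1046  0.0747] az -38.9 F [0.9 0.3 6.6] M [ 0.109 -0.158  0.154] g 61.438257694244385 0.15737758032974253
```

Call:
send_rows:
  increments:
    - [[1.0,0,0,0,0,0,0.05],[1.0,0,0,0,0,0,0.05],[1.0,0,0,0,0,0,0],[1.0,0,0,0,0,0,0],[1.0,0,0,0,0,0,0]]

```text
clock: 23.08
tcp_pos: [0.5731, -0.1045, 0.0747]
ee_rot: [-0.0, 0.923, 0.386, 0.0]
contact_force: [0.1, 0.9, 6.3]
opening: 0.156
grasp_force: 61.5
```

```bash
python3 st.py
```

```text
23.075 [ 0.5731 -0.1045  0.0747] az -44.6 F [0.1 0.9 6.3] M [0.2   0.011 0.111] g 61.49082541465759 0.15555330338471474
```

Call:
send_rows:
  increments:
    - [[1.0,0,0,0,0,0,0.05],[1.0,0,0,0,0,0,0.05],[1.0,0,0,0,0,0,0],[1.0,0,0,0,0,0,0],[1.0,0,0,0,0,0,0]]

```text
clock: 23.7
tcp_pos: [0.573, -0.1045, 0.0747]
ee_rot: [-0.0, 0.941, 0.339, 0.0]
contact_force: [0.2, 1.5, 6.1]
opening: 0.151
grasp_force: 61.5
```

```bash
python3 st.py; python3 - <<'E'
from h import *
c=read_camera("scene"); im=c['img'].astype(int)
X=np.array([.5725,-.1044,.06])
# redness along the ring, sampled
S=(im[:,:,0]-im[:,:,1]).astype(np.float32); S2=(im[:,:,1]-im[:,:,2]).astype(np.float32)
for a in range(80,185,5):
    r=[]
    for rad in (.024,.026,.028,.029):
        q=proj(c,X+rad*np.array([np.cos(np.radians(a)),-np.sin(np.radians(a)),0]))
        v=cv2.getRectSubPix(c['img'],(1,1),tuple(map(float,q)))[0,0]; r.append(v.tolist())
    print(a,r)
E
```

```text
23.7 [ 0.573  -0.1045  0.0747] az -50.4 F [0.2 1.5 6.1] M [ 0.157 -0.083  0.043] g 61.466195583343506 0.15138716535680868
80 [[155, 147, 143], [156, 149, 145], [148, 145, 143], [141, 141, 140]]
85 [[154, 146, 141], [156, 149, 145], [148, 145, 143], [141, 141, 140]]
90 [[153, 143, 137], [155, 149, 144], [151, 148, 146], [147, 147, 147]]
95 [[148, 133, 124], [154, 148, 143], [152, 149, 147], [148, 148, 146]]
100 [[142, 122, 111], [152, 144, 140], [151, 149, 147], [149, 149, 148]]
105 [[147, 109, 89], [147, 136, 131], [150, 147, 146], [149, 148, 147]]
110 [[159, 95, 57], [152, 139, 132], [152, 147, 144], [149, 147, 146]]
115 [[162, 83, 34], [158, 112, 86], [151, 140, 136], [146, 141, 139]]
120 [[152, 79, 36], [157, 83, 40], [149, 112, 96], [146, 126, 121]]
125 [[108, 64, 41], [119, 70, 44], [131, 80, 61], [131, 90, 77]]
130 [[57, 48, 45], [62, 50, 46], [70, 54, 49], [73, 61, 57]]
135 [[46, 46, 48], [46, 46, 47], [47, 46, 48], [47, 47, 48]]
140 [[46, 46, 47], [47, 46, 48], [46, 45, 47], [46, 45, 46]]
145 [[51, 51, 52], [47, 47, 48], [46, 45, 47], [46, 45, 47]]
150 [[65, 64, 67], [58, 57, 59], [55, 54, 57], [54, 53, 56]]
155 [[80, 78, 81], [80, 78, 81], [76, 74, 77], [74, 72, 75]]
160 [[77, 76, 78], [79, 78, 81], [79, 77, 81], [79, 77, 81]]
165 [[75, 64, 63], [72, 63, 64], [69, 61, 61], [69, 61, 61]]
170 [[97, 58, 40], [102, 59, 40], [108, 61, 39], [110, 61, 39]]
175 [[108, 60, 38], [110, 60, 38], [112, 61, 38], [118, 64, 38]]
180 [[109, 60, 37], [113, 61, 37], [120, 64, 37], [127, 67, 37]]
```

Call:
send_rows:
  increments:
    - [[1.0,0,0,0,0,0,0.05],[1.0,0,0,0,0,0,0.05],[1.0,0,0,0,0,0,0],[1.0,0,0,0,0,0,0],[1.0,0,0,0,0,0,0]]

```text
clock: 24.38
tcp_pos: [0.5731, -0.1045, 0.0747]
ee_rot: [-0.0, 0.956, 0.292, 0.0]
contact_force: [0.9, 1.2, 5.8]
opening: 0.153
grasp_force: 61.5
```

```bash
python3 st.py
```

```text
24.375 [ 0.5731 -0.1045  0.0747] az -56.1 F [0.9 1.2 5.8] M [ 0.174 -0.082  0.285] g 61.51935696601868 0.1527471793706042
```

Call:
send_rows:
  increments:
    - [[1.0,0,0,0,0,0,0.05],[1.0,0,0,0,0,0,0.05],[1.0,0,0,0,0,0,0],[1.0,0,0,0,0,0,0],[1.0,0,0,0,0,0,0]]

```text
clock: 25.0
tcp_pos: [0.5731, -0.1045, 0.0747]
ee_rot: [-0.0, 0.97, 0.244, 0.0]
contact_force: [0.3, 0.3, 5.6]
opening: 0.151
grasp_force: 61.6
```

```bash
python3 st.py
```

```text
25.0 [ 0.5731 -0.1045  0.0747] az -61.8 F [0.3 0.3 5.6] M [ 0.196 -0.136  0.291] g 61.55435085296631 0.1507483019326511
```

The torque dipped to 0.04 and rose again, so one click has passed. I'll let go and look.

Call:
send_rows:
  increments:
    - [[3.5,0,0,0,0,0,0],[8.5,0,0,0,0,0,0],[8.5,0,0,0,0,0,0],[8.5,0,0,-2.0,0,0,0],[8.5,0,0,-4.0,0,0,0]]

```text
clock: 25.62
tcp_pos: [0.5719, -0.1046, 0.1349]
ee_rot: [-0.0, 0.97, 0.243, -0.001]
contact_force: [0.4, 0.3, 0.8]
opening: 0.996
grasp_force: 0.0
```

Call:
send_rows:
  increments:
    - [[8.5,0,0,-4.0,0,0,0],[8.5,0,0,-5.0,0,0,0],[8.5,0,0,-5.0,0,0,0],[8.5,0,0,0,0,0,0],[8.5,0,0,0,0,0,0]]

```text
clock: 26.25
tcp_pos: [0.5725, -0.1044, 0.2748]
ee_rot: [-0.0, 0.97, 0.243, 0.0]
contact_force: [0.3, 0.6, -0.9]
opening: 0.996
grasp_force: 0.0
```

```bash
python3 st.py; python3 - <<'E'
from h import *
c=read_camera("wrist"); c2=read_camera("scene"); 
X=np.array([.5725,-.1044,.06]); q=proj(c,X); print(q)
x0,y0=int(q[0])-50,int(q[1])-50
a=cv2.resize(c['img'][max(y0,0):y0+100,max(x0,0):x0+100,::-1],(400,400),interpolation=cv2.INTER_CUBIC)
b=cv2.resize(c2['img'][190:250,195:295,::-1],(400,240),interpolation=cv2.INTER_CUBIC)
b=np.vstack([b,np.zeros((160,400,3),np.uint8)])
print(x0,y0); cv2.imwrite('pics/f.png',np.hstack([a,b]))
# colour along ring radius .0255 (z=.06), cw angle from +x
for R_,z in ((.0265,.06),):
  for d in range(60,200,5):
    an=np.radians(d); p=proj(c,[X[0]+R_*np.cos(an),X[1]-R_*np.sin(an),z]); print(d,cv2.getRectSubPix(c['img'],(1,1),tuple(map(float,p)))[0,0].tolist(),end=' ')
E
```

```text
26.25 [ 0.5725 -0.1044  0.2748] az -61.8 F [ 0.3  0.6 -0.9] M [0.005 0.065 0.037] g 0.0 0.9962682866057918
[277.22302435 183.36199616]
227 133
60 [154, 155, 147] 65 [155, 157, 147] 70 [154, 156, 147] 75 [154, 155, 146] 80 [155, 156, 148] 85 [156, 155, 148] 90 [153, 153, 145] 95 [152, 153, 145] 100 [153, 153, 145] 105 [152, 151, 144] 110 [152, 149, 141] 115 [144, 120, 113] 120 [143, 110, 103] 125 [148, 141, 134] 130 [149, 138, 129] 135 [150, 98, 67] 140 [155, 92, 34] 145 [157, 122, 92] 150 [155, 144, 129] 155 [155, 116, 83] 160 [151, 88, 35] 165 [140, 100, 77] 170 [146, 140, 130] 175 [154, 155, 147] 180 [155, 156, 147] 185 [154, 155, 147] 190 [155, 155, 146] 195 [155, 156, 147]
```

View pics/f.png

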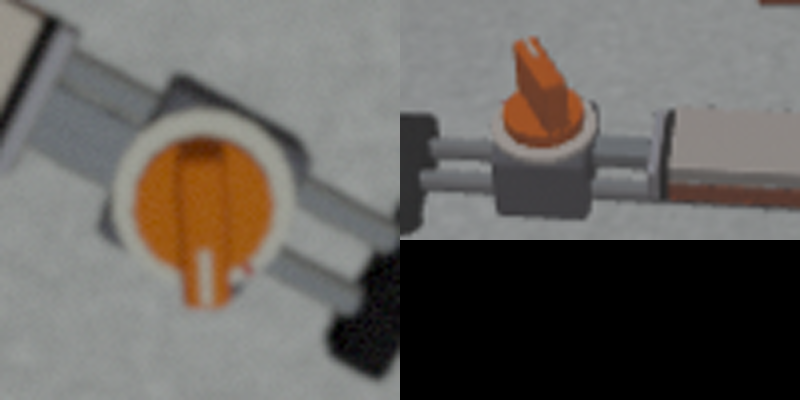

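The ring's red mark is at about 118° and the knob's white mark at about 150°. That is 0.56 rad of slip, one click. The jaw is pressing the stone and the hand is clear, so I'm handing in.

```bash
python3 -c "
from station import *
print(finish_job())"
```

```text
the job is handed in; nothing more can be done
None
```

The job is handed in, but `finish_job()` returned no verdict: the smallest stone lies on the rails, clamped against the stop, with the knob one click past tight (about 0.56 rad of slip), the gripper open and clear, and the mug, jar and spatula left alone.

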